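# Tip a standing padlock body onto the rails of a pinning jig and press it home

## Task

The brass padlock body stands on its foot on the pinning jig, just before the front ends of the jig's two rails. Push it up against the rail ends, tip it away from you over them by pushing high, and ease it down flat on the rails with its small pin hole upward, never lifting it off the jig and never letting it fall over or jamming it. Then slide it along the rails, in between the side fence and the sprung plunger, press it firmly but not hard against the end stop and leave it lying there, without disturbing the tools around the jig.

Things in the scene. Friction and masses are not known exactly. Their poses are not given: they have to be found in the camera images.
- lock_body: Brass padlock body, x 34 mm thick, y 60 mm wide, z 90 mm high, 0.6 to 0.9 kg. Origin: centre of its foot, z up to the top with two shackle bores. The -x face has the pin hole and faces the robot at first. Stands on the jig's plate, 6 to 26 mm short of the rail ends, up to 10 mm off the centre line and 0.12 rad askew. Home: foot at (-0.020, 0, 0.039) in the jig frame, z along jig +x.
- jig: Steel pinning jig, bolted to the bench. Origin: centre of its underside; x in the direction of work (roughly away from the robot), y left, z up. Base plate 260 x 130 mm, 10 mm thick, cap screws 8 mm high near its corners. On it two steel rails, 14 mm wide, 12 mm high (tops 22 mm above the bench), middles at y = +19 and -19 mm, from x = -55 mm to x = +70 mm where the end stop stands.
- rail_ends (a point): Middle of the line of the rails' front upper edges, at (-0.055, 0, 0.022) in the jig's frame; the rail ends below it are the low stop for tipping. Held across its width, the padlock body must turn between the finger pads as it leans: it lags behind the turn by 10 to 20 percent, the held point creeps some 10 mm through it toward its lower face, so watch its lean and the force.
- fence_nose (a point): Front end of the side fence's inner face, at (0.034, 0.031, 0.036) in the jig's frame (top edge). The fence is fixed at the left of the rails, 42 mm long along x, 14 mm thick, 26 mm high above the plate; its front end is rounded at 7 mm radius as a lead-in.
- end_stop: Steel end stop fixed on the jig, 66 mm wide, 16 mm thick, top 46 mm above the bench; origin at the lower edge of its plane face toward the rails, at (0.070, 0, 0.010) in the jig's frame; axes as the jig's. About half of a push on the foot is lost in friction: 10 to 15 N above the drag of the slide seats it well, 40 N is too hard.
- plunger (a joint): Sprung side plunger at the right of the rails: round nose of 10 mm radius centred at jig (0.056, -0.038, 0.034), standing out to y = -28 mm; housing x 40 to 72, y -40 to -62 mm, top 46 mm above the bench. Value: how far it is pushed back, m, 0 to 0.006. It presses the body sideways onto the fence with 1.5 to 3 N, so that it slides with more drag (up to about 10 N) before the end stop is felt.
- padlock: Small brass padlock with a steel shackle, 18 x 40 x 72 mm, standing beside the jig's far right; origin at its underside. Leave alone.
- tape_roll: Roll of blue tape, 64 mm across, 19 mm high, lying on the left of the jig; origin at the centre of its underside. Leave alone.
- oiler: Squeeze oiler with a spout, 49 mm across, 152 mm high, standing beyond the jig's far left; origin at its underside. Leave alone.
- hammer: Hammer with a wooden handle, 95 x 242 x 24 mm, lying on the right of the jig; origin at the underside of its middle. Leave alone.

How it is judged (in metres and radians):
On the way, in this order (a step that is already met when the one before it is completed fails the run):
1. the padlock body leans over against the rail ends, touching the jig (angle between lock_body's own z axis and vertical between 0.3 and 1.3 rad and contact force between lock_body and jig above 0.5 N and x of lock_body in the frame of jig between -0.095 and -0.05 m), for 0.1 s.
2. it lies flat on the rails, pin hole up, short of the end stop (angle between lock_body's own x axis and vertical above 3.06 rad and z of lock_body in the frame of jig between 0.0365 and 0.0415 m and x of lock_body in the frame of jig below -0.03 m), for 0.1 s.
3. it is pressed home against the end stop with 3 to 35 N (angle between lock_body's own x axis and vertical above 3.06 rad and z of lock_body in the frame of jig between 0.0365 and 0.0415 m and x of lock_body in the frame of jig above -0.022 m and y of lock_body in the frame of jig between -0.002 and 0.003 m and angle between the z axis of lock_body and the x axis of jig, either way round below 0.035 rad and contact force between lock_body and end_stop between 3 and 35 N), for 0.2 s.
At the end, for the whole second after the job is handed in: The padlock body lies at rest flat on the rails, pin-hole face up (within 0.08 rad), its top within 2 mm of the end stop, in line with the rails (0.035 rad) and within 2.5 mm of its place sideways, seated in height; the padlock, tape, oiler and hammer are within 20 mm of where they stood (angle between lock_body's own x axis and vertical above 3.06 rad and z of lock_body in the frame of jig between 0.0365 and 0.0415 m and x of lock_body in the frame of jig above -0.022 m and y of lock_body in the frame of jig between -0.002 and 0.003 m and angle between the z axis of lock_body and the x axis of jig, either way round below 0.035 rad and linear speed of lock_body below 0.01 m/s and distance of each of padlock, tape_roll, oiler, hammer from where it was at the start of the episode below 0.02 m); the robot touches nothing.
It fails at once if the padlock body falls over (turns faster than 5 rad/s) (angular speed of lock_body above 5 rad/s).
It fails at once if the padlock body is lifted clear of the jig (foot centre over 65 mm above the bench) (z of lock_body in the frame of jig above 0.065 m).
It fails at once if the padlock body is pressed on the end stop with more than 35 N (contact force between lock_body and end_stop above 35 N).
It fails at once if the padlock body is slammed or jammed against the jig with more than 80 N (contact force between lock_body and jig above 80 N).
It also fails if it takes over 67 s, if anything falls off the work surface, if the arm or the gripper's body presses on something with over 40 N, if the wrist force passes 120 N, or if a joint passes its speed limit or range.

## Robot

A 6-joint arm with a two-finger parallel gripper is mounted at the origin on a cart in front of the work surface, level with it; the furniture and walls round the work are solid. World frame = base frame: x ahead of the robot, y to its left, z up, the work surface at z = 0. Lengths are in m, angles in degrees, forces in N, time in s.
With the tool pointing down it reaches from about 0.25 to 0.725 m from the base axis. Payload 9.7 kg.
Tool frame: the origin (TCP) lies at the very end of the fingers, on their centre line; the grasp point (between the pads) lies grasp_offset behind it (grasp_offset is the distance from the TCP to the grasp point, in m); z points along the fingers, y is the line along which they close (so a half turn about z gives the same grasp; the last joint's range is limited). The gripper opens to 85 mm and grips with 20 to 120 N. Pads are 22 mm wide; open, the fingers measure 114 mm over their backs; the gripper's body (76 mm by 85 mm) begins 54 mm behind the grasp point. The pads swing forward as they close: fully open they stand 13 mm farther back than shut.
Start: joints at [64.343, 4.979, 10.078, 95.1, 0, 90], TCP at [0.238, 0.496, 0.231] pointing down, gripper open.
Joint ranges: [-179.16, 179.16], [-48.56, 103.87], [-65.8, 70.77], [-126.05, 130.52], [-82.76, 87.17], [-180, 180]. Speed limits (degrees/s): [127.2, 127.2, 147.25, 180, 180, 180].

## Interface

Orientations are given as [roll, pitch, yaw] about the fixed x, y, z axes, in that order (R = Rz(yaw) Ry(pitch) Rx(roll)).
In Python, from workcell import get_obs, camera, calibration, job_done, recognise, cut_out, mark_of, grasp_offset gives the robot as it stands.
- The arm moves only by the tool servo_tool, never from a script. Its argument "moves" is a list of rows, each a list of 3 entries, a list of its own where there are three numbers: the turn, a rotation vector about the tool's x, y, z in degrees, then the shift along the tool's x, y, z in m, then the opening in per cent of the stroke, from 0 (shut) to 100 (fully open). In form: [[[ax, ay, az], [x, y, z], claw], ...]. A call has 1 to 12 rows; each row shifts and turns the commanded pose from where the row before left it, along the tool's axes as they then stand; what a row does not reach is not made up. A row lasts 1/10 s, in which the tool goes at most 50 mm and 8.59 degrees, less where a joint would pass 70% of its speed; a pose out of reach is approached as far as the arm can. A call is refused whole if a number of a shift passes 0.05 or a number of a turn 8.59, either way. A call with a gripper value outside its range is refused whole. The fingers move at their own pace and stop on an object; "force" is the grip in N (left out, the last holds). Time passes only in rows, so rows that do not move let the fingers close. It gives the time, the measured TCP pose, the force, the opening and the grip force at its end, in the units of the state.
- get_obs(): the state, without advancing time (a new reading comes with each control period).
- camera(name): name is "side" or "top" or "wrist"; returns (picture, depth): 400x640x3 uint8, red, green, blue; 400x640 float32, m along the optical axis (not along the pixel's ray), 0 where there is no reading.
- calibration(name): a dict with "camera_matrix" (3x3 intrinsics, pixels), "dist" ([k1, k2, p1, p2, k3] as OpenCV has them; the pictures are not rectified), "R" (3x3) and "t" (3): a world point X has camera coordinates R X + t. Camera axes: x right, y down, z forward; pixel columns grow to the right and rows downward; lengths in m; the calibration is good to about 2 mm. A picture is of the moment at which its call begins: read the wrist's pose just before it. calibration takes no time and is no camera call; for the wrist camera it gives the pose at the moment of the call.
- job_done(): hands the job in; it is judged then, once.
Trained networks look in the newest picture that a camera, given by its name, has taken for a name from the list of things; names that differ only in an ending like _2 or _b are one class to them, and where a whole thing is asked for, a point or a joint stands for the part that bears it (a point fixed in the world has none). Each returns a list of dicts, best first, with "score" (0 to 1); they miss things now and then, are a little off and sometimes report something else, mostly with a low value. They report only what shows in the picture. A call takes as long as a camera call.
- recognise(name, camera): "xyz" ([x, y, z] in m, in the coordinates of the camera as it stood for that picture, good to about 4 mm: the middle of the surface that is visible of it).
- cut_out(name, camera): "mask" (400x640 bool, what is visible of it).
- mark_of(name, camera): "xyz" ([x, y, z] in m, in the coordinates of the camera as it stood for that picture, good to about 4 mm: a listed point, or the origin of a listed thing).
The state is a dict: "time": time; "q": joint angles; "qd": joint speeds; "joint_efforts": joint torques, N m; "ee_pos": TCP position; "tcp_rot": TCP orientation; "wrist_force": force on the tool from outside, world axes, zero at the start; "torque": the same for the moment, N m; "opening": finger opening in m; "grasp_force": force on a finger pad.
Only numpy, scipy, OpenCV 4.12 (cv2) and the standard library are available. Lean on these libraries where they do the work, as an engineer would, in place of code of your own. Each camera call takes 0.05 s, during which the arm holds its last target. There are 200 camera calls.

## Working session

There is one attempt and no reset: what is moved stays moved. The work goes in short steps, Python scripts to look and compute and a tool call to move; the robot and the scene stay as the last step left them, time stands still between calls to the robot, and variables do not carry over. Pictures are saved under pics/ and viewed, at most 10 in all, crops included, and the job is handed in when it is done.

Besides the shell and the picture viewer there is one more tool, called after "Emit:" as name(argument=value, ...) on one line, values as JSON. servo_tool: Moves the arm, as the interface text tells. Its arguments: {"type":"object","properties":{"moves":{"type":"array"},"force":{"type":"number"}},"required":["moves"]}

```bash
mkdir -p pics; ls; cat > h.py <<'E'
import numpy as np, cv2
from scipy.spatial.transform import Rotation as Ro
from workcell import *
def w(c,p): return np.array(c["R"]).T@(np.array(p)-np.array(c["t"]))
def cloud(name,pic=None,d=None):
    c=calibration(name)
    if d is None: pic,d=camera(name)
    v,u=np.mgrid[0:400,0:640]
    p=cv2.undistortPoints(np.stack([u,v],-1).reshape(-1,1,2).astype(float),np.array(c["camera_matrix"]),np.array(c["dist"])).reshape(400,640,2)
    P=np.dstack([p[...,0]*d,p[...,1]*d,d])
    return pic,d,(P-np.array(c["t"]))@np.array(c["R"])
E
python3 - <<'E'
from h import *
np.set_printoptions(precision=4,suppress=True)
o=get_obs();print(o, grasp_offset)
for n in ["top","side"]:
    pic,d,W=cloud(n)
    c=calibration(n)
    print(n,w(c,[0,0,0]),np.array(c["R"])[2])
    cv2.imwrite(f"pics/{n}0.png",pic[...,::-1])
    np.savez(f"{n}0.npz",pic=pic,W=W,d=d)
    for k in ["lock_body","jig","rail_ends","fence_nose","end_stop","plunger","hammer","padlock","tape_roll","oiler"]:
        r=mark_of(k,n)[:1]
        if r: print(k,r[0]["score"],w(c,r[0]["xyz"]))
E
```

```text
pics
{'time': 0.0, 'q': array([64.344 ,  5.01  , 10.0322, 95.1011, -0.0016, 89.9999]), 'qd': array([-0.1086,  0.0784,  0.065 ,  0.0036, -0.0233,  0.0299]), 'joint_efforts': array([  0.0008, -52.0386,  46.4805,   0.0162,   0.0001,   0.    ]), 'ee_pos': array([0.238 , 0.4955, 0.2306]), 'tcp_rot': array([-179.9212,    0.0016,  154.3441]), 'wrist_force': array([-0.2838,  0.1373,  0.604 ]), 'torque': array([-0.0392,  0.0339,  0.0404]), 'grasp_force': 0.0, 'opening': 0.08558614287406882} 0.0187
top [ 0.5205 -0.0243  0.8959] [ 0.0712  0.0337 -0.9969]
lock_body 0.97 [0.4785 0.0306 0.0076]
jig 0.79 [ 0.5599  0.0285 -0.0005]
rail_ends 0.59 [0.5014 0.0351 0.0237]
fence_nose 0.89 [0.5959 0.0472 0.0363]
end_stop 0.74 [0.6263 0.0138 0.0137]Traceback (most recent call last):
  File "<stdin>", line 11, in <module>
ValueError: it knows: end_stop, fence_nose, hammer, jig, lock_body, oiler, padlock, rail_ends, tape_roll
```

```bash
python3 - <<'E'
from h import *
np.set_printoptions(precision=4,suppress=True)
for n in ["top","side"]:
    if n=="side":
        pic,d,W=cloud(n); cv2.imwrite(f"pics/{n}0.png",pic[...,::-1]); np.savez(f"{n}0.npz",pic=pic,W=W,d=d)
        c=calibration(n);print(n,w(c,[0,0,0]),np.array(c["R"])[2])
    else: W=np.load("top0.npz")["W"]; c=calibration(n)
    for k in ["lock_body","jig","rail_ends","fence_nose","end_stop","hammer","padlock","tape_roll","oiler"]:
        r=mark_of(k,n)[:1]
        if r: print(k,r[0]["score"],w(c,r[0]["xyz"]))
    for k in ["lock_body","jig","end_stop"]:
        r=cut_out(k,n)[:1]
        if not r: continue
        m=r[0]["mask"]; P=W[m]; 
        np.save(f"{n}_{k}.npy",m)
        h=P[:,2]
        print(k,m.sum(),"z hist",np.percentile(h,[2,25,50,75,98]))
        lo,hi={"lock_body":(.085,.115),"jig":(.005,.015),"end_stop":(.04,.052)}[k]
        Q=P[(h>lo)&(h<hi)][:,:2].astype(np.float32)
        if len(Q)>20: print("  rect",cv2.minAreaRect(Q),"zmed",np.median(h[(h>lo)&(h<hi)]))
E
```

```text
lock_body 0.97 [0.4785 0.0306 0.0076]
jig 0.79 [ 0.5599  0.0285 -0.0005]
rail_ends 0.59 [0.5014 0.0351 0.0237]
fence_nose 0.89 [0.5959 0.0472 0.0363]
end_stop 0.74 [0.6263 0.0138 0.0137]
hammer 0.57 [ 0.5111 -0.2235 -0.0017]
padlock 0.62 [ 0.6186 -0.122   0.0016]
tape_roll 0.88 [0.6106 0.193  0.0023]
oiler 0.55 [0.6956 0.1831 0.001 ]
lock_body 475 z hist [0.0236 0.0977 0.099  0.1001 0.1022]
  rect ((0.47705912590026855, 0.033207450062036514), (0.059334058314561844, 0.034093864262104034), 80.97915649414062) zmed 0.09917543938687103
jig 5120 z hist [0.006  0.0085 0.0099 0.0174 0.0459]
  rect ((0.557105302810669, 0.02831648662686348), (0.1297520101070404, 0.25980260968208313), 80.11576080322266) zmed 0.009181258367062257
end_stop 352 z hist [0.0163 0.0207 0.0428 0.045  0.0478]
  rect ((0.6335492134094238, 0.014470502734184265), (0.06477291136980057, 0.015831725671887398), 80.38044738769531) zmed 0.04488211819221224
side [ 0.7315 -0.4479  0.7965] [-0.1468  0.5215 -0.8405]
lock_body 0.71 [0.4758 0.0347 0.009 ]
jig 0.6 [ 0.5627  0.0266 -0.0004]
rail_ends 0.75 [0.5071 0.0339 0.0212]
fence_nose 0.66 [0.6023 0.0514 0.0373]
end_stop 0.83 [0.6307 0.0176 0.0084]
hammer 0.65 [ 0.513  -0.2222 -0.002 ]
padlock 0.69 [ 0.6182 -0.1254  0.002 ]
tape_roll 0.95 [0.6075 0.1887 0.005 ]
oiler 0.68 [ 0.6964  0.1823 -0.0033]
lock_body 1170 z hist [0.0084 0.0458 0.0791 0.0987 0.1012]
  rect ((0.48013177514076233, 0.03135539963841438), (0.06147889792919159, 0.03538040071725845), 80.93611907958984) zmed 0.0988303932880365
end_stop 628 z hist [0.0101 0.0196 0.0265 0.0446 0.0482]
  rect ((0.6370943188667297, 0.013238970190286636), (0.06659768521785736, 0.01613275520503521), 80.40741729736328) zmed 0.04506781733938795
```

View pics/top0.png

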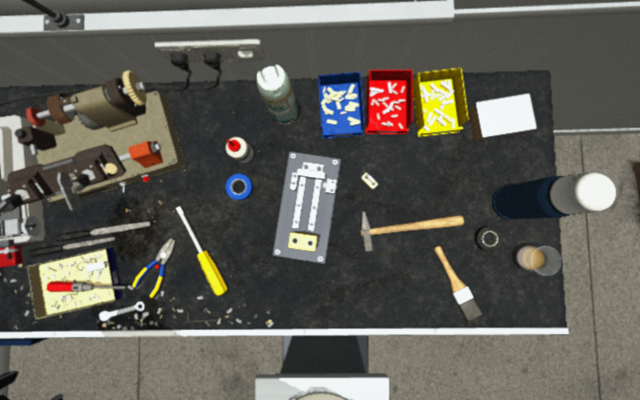

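View pics/side0.png

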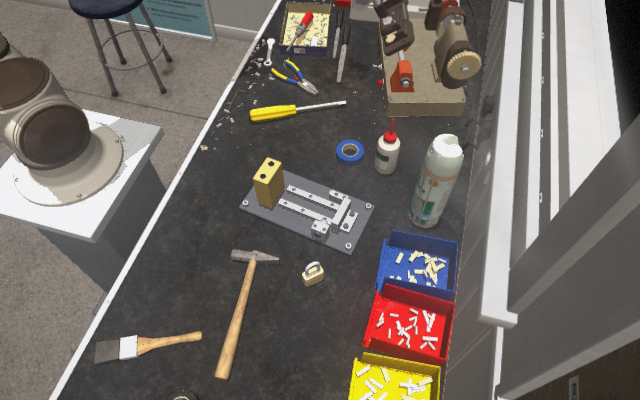

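The top view shows the lock (about px 303,241) just before the rails, and the jig at yaw about −10°. The end stop is at px 313,165, with the plunger to its right and the fence to its left. The side view agrees, with the lock upright at px 268,185. I'll move the arm behind the lock first.

Emit:
servo_tool(moves=[[[0,0,0],[-0.0256,-0.0284,0],100],[[0,0,0],[-0.0256,-0.0284,0],100],[[0,0,0],[-0.0256,-0.0284,0],100],[[0,0,0],[-0.0256,-0.0284,0],100],[[0,0,0],[-0.0256,-0.0284,0],100],[[0,0,0],[-0.0256,-0.0284,0],100],[[0,0,0],[-0.0256,-0.0284,0],100],[[0,0,0],[-0.0256,-0.0284,0],100],[[0,0,0],[-0.0256,-0.0284,0],100],[[0,0,0],[-0.0256,-0.0284,0],100],[[0,0,0],[-0.0256,-0.0284,0],100],[[0,0,0],[-0.0256,-0.0284,0],100]], force=40)

```text
time: 2.75
ee_pos: [0.3676, 0.054, 0.2315]
tcp_rot: [180.0, 0.0, 154.3]
wrist_force: [0.2, 0.7, 0.2]
opening: 0.0854
grasp_force: 0.0
```

```bash
python3 -c "
from h import *
print(get_obs())"
```

```text
{'time': 2.75, 'q': array([ 8.35788061e+00, -1.92275995e+01, -1.16535738e+01,  9.75227166e+01,
        1.49259881e-03,  3.40101516e+01]), 'qd': array([-5.90132587e+01,  5.03813409e+00,  3.58904961e+00, -1.60161301e+00,
       -2.80362535e-02, -5.85645467e+01]), 'joint_efforts': array([ 8.11933994e+00, -2.74662405e+01,  4.54825759e+01,  6.77502472e-01,
       -2.85674783e-02,  1.69577256e+00]), 'ee_pos': array([0.36760475, 0.05401455, 0.23153261]), 'tcp_rot': array([1.79970064e+02, 4.16971584e-02, 1.54347719e+02]), 'wrist_force': array([0.1632124 , 0.73512558, 0.20381768]), 'torque': array([0.05127805, 0.00498417, 0.00626225]), 'grasp_force': 0.0, 'opening': 0.08535560201784727}
```

```bash
cat >> h.py <<'E'
JO=np.array([.5588,.0278,0]); JY=-9.75
JR=Ro.from_euler('z',JY,degrees=True).as_matrix()
GO=.024
def tool_R(p,yaw=JY):  # p deg below horizontal, pointing along jig x
    p=np.radians(p); z=np.array([np.cos(p),0,-np.sin(p)]); y=np.array([0,1.,0]); x=np.cross(y,z)
    return Ro.from_euler('z',yaw,degrees=True).as_matrix()@np.stack([x,y,z],1)
def tcp_for(Gj,p,yaw=JY,go=None): # grasp point in jig frame -> tcp world
    R=tool_R(p,yaw); return JO+JR@np.array(Gj)+R@[0,0,GO if go is None else go],R
def cur():
    o=get_obs(); return np.array(o["ee_pos"]),Ro.from_euler('xyz',o["tcp_rot"],degrees=True).as_matrix(),o
def rows(p0,R0,p1,R1,n,claw):
    rv=Ro.from_matrix(R0.T@R1).as_rotvec(); out=[]
    R=R0
    for i in range(n):
        s=R.T@(p1-p0)/n
        out.append([[round(float(v),2) for v in np.degrees(rv)/n],[round(float(v),4) for v in s],claw])
        R=R@Ro.from_rotvec(rv/n).as_matrix()
    return out
def injig(p): return JR.T@(np.array(p)-JO)
E
python3 - <<'E'
from h import *
import json
p,R,o=cur()
G=np.array([-.0798,-.0091,.075]); z=JR.T@tool_R(40)[:,2]
t,R1=tcp_for(G-.10*z,40)
print(p,t); print(json.dumps(rows(p,R,t,R1,10,100)))
E
```

```text
[0.36760475 0.05401455 0.23153261] [0.42123309 0.04220495 0.12385186]
[[[-0.69, -4.96, -1.49], [-0.0053, 0.0013, 0.0108], 100], [[-0.69, -4.96, -1.49], [-0.0044, 0.001, 0.0112], 100], [[-0.69, -4.96, -1.49], [-0.0035, 0.0008, 0.0116], 100], [[-0.69, -4.96, -1.49], [-0.0025, 0.0005, 0.0118], 100], [[-0.69, -4.96, -1.49], [-0.0014, 0.0003, 0.012], 100], [[-0.69, -4.96, -1.49], [-0.0004, 0.0002, 0.0121], 100], [[-0.69, -4.96, -1.49], [0.0006, 0.0, 0.0121], 100], [[-0.69, -4.96, -1.49], [0.0017, -0.0001, 0.012], 100], [[-0.69, -4.96, -1.49], [0.0027, -0.0002, 0.0118], 100], [[-0.69, -4.96, -1.49], [0.0037, -0.0002, 0.0115], 100]]
```

Emit:
servo_tool(moves=[[[-0.69,-4.96,-1.49],[-0.0053,0.0013,0.0108],100],[[-0.69,-4.96,-1.49],[-0.0044,0.001,0.0112],100],[[-0.69,-4.96,-1.49],[-0.0035,0.0008,0.0116],100],[[-0.69,-4.96,-1.49],[-0.0025,0.0005,0.0118],100],[[-0.69,-4.96,-1.49],[-0.0014,0.0003,0.012],100],[[-0.69,-4.96,-1.49],[-0.0004,0.0002,0.0121],100],[[-0.69,-4.96,-1.49],[0.0006,0.0,0.0121],100],[[-0.69,-4.96,-1.49],[0.0017,-0.0001,0.012],100],[[-0.69,-4.96,-1.49],[0.0027,-0.0002,0.0118],100],[[-0.69,-4.96,-1.49],[0.0037,-0.0002,0.0115],100],[[0,0,0],[0,0,0],100],[[0,0,0],[0,0,0],100]])

```text
time: 3.95
ee_pos: [0.4755, 0.0752, 0.1265]
tcp_rot: [-177.4, 46.9, 170.5]
wrist_force: [0.3, -0.3, 0.4]
opening: 0.0853
grasp_force: 0.0
```

```bash
python3 - <<'E'
from h import *
np.set_printoptions(precision=4,suppress=True)
p,R,o=cur(); print(p,o["tcp_rot"],o["q"],"fwd pitch",np.degrees(np.arcsin(-R[2,2])),"yaw",np.degrees(np.arctan2(R[1,2],R[0,2])))
c=calibration("wrist"); pic,d,W=cloud("wrist"); cv2.imwrite("pics/w1.png",pic[...,::-1])
for k in ["rail_ends","lock_body"]:
    r=mark_of(k,"wrist")[:1]
    if r: q=w(c,r[0]["xyz"]); print(k,r[0]["score"],q,injig(q))
r=cut_out("lock_body","wrist")[:1]
if r:
    m=cv2.erode(r[0]["mask"].astype(np.uint8),np.ones((3,3)))>0; P=W[m]; P=P[np.isfinite(P).all(1)&(d[m]>0)]
    J=(P-JO)@JR; print(len(J),np.percentile(J,[2,50,98],axis=0))
    f=J[(J[:,2]>.02)&(J[:,2]<.09)]; A=np.c_[f[:,1:],np.ones(len(f))]; print("rear face x= a y+b z+c",np.linalg.lstsq(A,f[:,0],rcond=None)[0])
    t=J[(J[:,2]>.095)]
    if len(t)>20: print("top",cv2.minAreaRect(t[:,:2].astype(np.float32)))
E
```

```text
[0.4755 0.0752 0.1265] [-177.3903   46.8617  170.5456] [ 24.1255 -48.523  -53.304   44.7806 -26.175   24.9232] fwd pitch 43.082674700376906 yaw -13.028672012436791
lock_body 0.67 [0.4746 0.0354 0.0098] [-0.0843 -0.0067  0.0098]
11754 [[-0.0985 -0.0342  0.0155]
 [-0.0973 -0.0049  0.0696]
 [-0.0733  0.0231  0.1004]]
rear face x= a y+b z+c [ 0.0364  0.0001 -0.0968]
top ((-0.08314768970012665, -0.006222119554877281), (0.03319922462105751, 0.05914339795708656), 1.330801010131836)
```

View pics/w1.png

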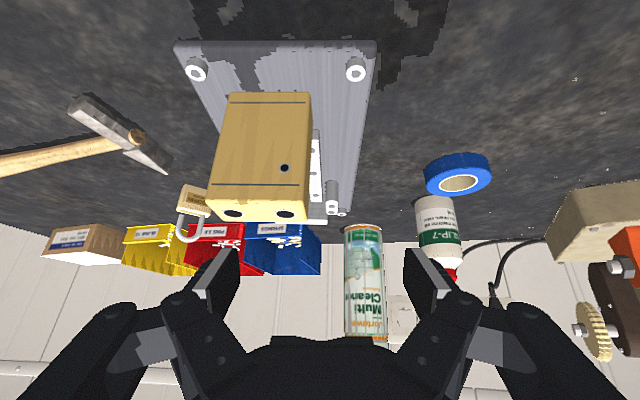

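Picture: the lock's pin face is at px 265,165, with the pin hole at (284,168). The arm hit its inner reach limit, so a flat approach won't work. I'll come down from above with a steeper tool.

```bash
python3 - <<'E'
from h import *
import json
p,R,o=cur()
G=np.array([-.0805,-.0075,.175])
t,R1=tcp_for(G,65)
print(p,t); print(json.dumps(rows(p,R,t,R1,8,100)))
E
```

```text
[0.47647435 0.07505038 0.12839181] [0.48818895 0.03232328 0.15324861]
[[[-0.3, 2.75, -0.04], [-0.0039, -0.005, -0.0002], 100], [[-0.3, 2.75, -0.04], [-0.0038, -0.005, -0.0004], 100], [[-0.3, 2.75, -0.04], [-0.0038, -0.005, -0.0006], 100], [[-0.3, 2.75, -0.04], [-0.0038, -0.005, -0.0008], 100], [[-0.3, 2.75, -0.04], [-0.0037, -0.005, -0.001], 100], [[-0.3, 2.75, -0.04], [-0.0037, -0.005, -0.0012], 100], [[-0.3, 2.75, -0.04], [-0.0036, -0.005, -0.0014], 100], [[-0.3, 2.75, -0.04], [-0.0035, -0.005, -0.0016], 100]]
```

Emit:
servo_tool(moves=[[[-0.3,2.75,-0.04],[-0.0039,-0.005,-0.0002],100],[[-0.3,2.75,-0.04],[-0.0038,-0.005,-0.0004],100],[[-0.3,2.75,-0.04],[-0.0038,-0.005,-0.0006],100],[[-0.3,2.75,-0.04],[-0.0038,-0.005,-0.0008],100],[[-0.3,2.75,-0.04],[-0.0037,-0.005,-0.001],100],[[-0.3,2.75,-0.04],[-0.0037,-0.005,-0.0012],100],[[-0.3,2.75,-0.04],[-0.0036,-0.005,-0.0014],100],[[-0.3,2.75,-0.04],[-0.0035,-0.005,-0.0016],100],[[0,0,0],[0,0,0],100]])

```text
time: 5.05
ee_pos: [0.4893, 0.0319, 0.1532]
tcp_rot: [-180.0, 25.0, 170.2]
wrist_force: [-0.6, -0.3, -0.1]
opening: 0.0852
grasp_force: 0.0
```

```bash
python3 - <<'E'
from h import *
import json
np.set_printoptions(precision=4,suppress=True)
p,R,o=cur(); print(p,o["q"],"pitch",np.degrees(np.arcsin(-R[2,2])),"yaw",np.degrees(np.arctan2(R[1,2],R[0,2])))
G=np.array([-.0805,-.0075,.175])
t,R1=tcp_for(G,65)
print(p-t)
c=calibration("wrist"); pic,d,W=cloud("wrist"); cv2.imwrite("pics/w2.png",pic[...,::-1])
for k in ["rail_ends","fence_nose","end_stop","jig"]:
    r=mark_of(k,"wrist")[:1]
    if r: q=w(c,r[0]["xyz"]); print(k,r[0]["score"],injig(q))
r=cut_out("lock_body","wrist")[:1]
if r:
    m=r[0]["mask"]; P=W[m]; J=(P-JO)@JR; t=J[(J[:,2]>.095)&(J[:,2]<.105)]
    if len(t)>20: print("top",cv2.minAreaRect(t[:,:2].astype(np.float32)),np.median(t[:,2]))
J=((W-JO)@JR)[d>0]
rl=J[(J[:,2]>.019)&(J[:,2]<.025)&(abs(J[:,1])<.04)&(J[:,0]>-.08)&(J[:,0]<.06)]
if len(rl)>50:
    print("rail",np.percentile(rl,[1,5,50,95,99],axis=0))
es=J[(J[:,2]>.04)&(J[:,2]<.05)&(abs(J[:,1])<.04)&(J[:,0]>.06)]
if len(es)>50: print("stop",cv2.minAreaRect(es[:,:2].astype(np.float32)))
E
```

```text
[0.4893 0.0319 0.1532] [  8.0562 -29.0561 -31.2522  63.8763  -7.46    16.3067] pitch 65.00191486893279 yaw -9.836541359070111
[ 0.0011 -0.0004 -0.    ]
rail_ends 0.58 [0.0325 0.0294 0.0399]
fence_nose 0.94 [0.0311 0.0323 0.0384]
end_stop 0.77 [0.0691 0.0058 0.013 ]
top ((-0.08127715438604355, -0.007036279886960983), (0.03461306914687157, 0.06001248583197594), 0.4749724864959717) 0.10002059787493613
rail [[ 0.0052 -0.0242  0.0198]
 [ 0.0069 -0.023   0.021 ]
 [ 0.0314  0.0142  0.0221]
 [ 0.0567  0.0276  0.023 ]
 [ 0.0597  0.0377  0.0239]]
stop ((0.18996258080005646, -0.0020278021693229675), (0.2596677243709564, 0.07433176785707474), 0.21251435577869415)
```

Emit:
servo_tool(moves=[[[0,0,0],[0.0051,0,0.011],100],[[0,0,0],[0.0051,0,0.011],100],[[0,0,0],[0.0051,0,0.011],100],[[0,0,0],[0.0051,0,0.011],100],[[0,0,0],[0.0051,0,0.011],100],[[0,0,0],[0.0051,0,0.011],100],[[0,0,0],[0.0051,0,0.011],100],[[0,0,0],[0.0051,0,0.011],100],[[0,0,0],[0,0,0],100]])

```text
time: 6.25
ee_pos: [0.4871, 0.0325, 0.052]
tcp_rot: [-179.9, 24.8, 170.3]
wrist_force: [-0.3, -0.0, 0.1]
opening: 0.0853
grasp_force: 0.0
```

```bash
python3 - <<'E'
from h import *
np.set_printoptions(precision=4,suppress=True)
p,R,o=cur(); print(p,o["q"],"pitch",np.degrees(np.arcsin(-R[2,2])),"yaw",np.degrees(np.arctan2(R[1,2],R[0,2])),o["wrist_force"])
print("G jig",injig(p-R[:,2]*GO))
pic,d=camera("wrist"); cv2.imwrite("pics/w3.png",pic[...,::-1])
E
```

```text
[0.4871 0.0325 0.052 ] [  8.1829 -28.0451 -41.7595  52.5688  -7.4941  16.2985] pitch 65.192776823329 yaw -9.927829379414288 [-0.3095 -0.0365  0.1379]
G jig [-0.0815 -0.0075  0.0738]
```

View pics/w3.png

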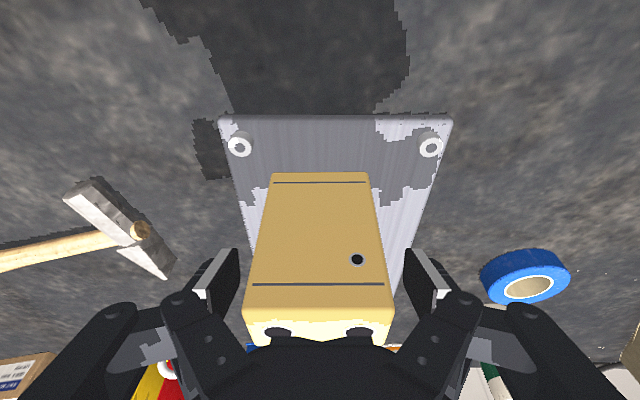

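Emit:
servo_tool(moves=[[[0,-3,0],[-0.0019,0,-0.0008],100],[[0,-3,0],[-0.0019,0,-0.0008],100],[[0,-3,0],[-0.0019,0,-0.0008],100],[[0,-3,0],[-0.0019,0,-0.0008],100],[[0,0,0],[0,0,0],90]])

```text
time: 6.8
ee_pos: [0.4928, 0.032, 0.0611]
tcp_rot: [-180.0, 37.1, 170.3]
wrist_force: [-0.1, 0.1, -0.3]
opening: 0.0769
grasp_force: 0.0
```

```bash
python3 - <<'E'
from h import *
np.set_printoptions(precision=4,suppress=True)
p,R,o=cur(); print(p,o["q"],"pitch",np.degrees(np.arcsin(-R[2,2])),"yaw",np.degrees(np.arctan2(R[1,2],R[0,2])),o["wrist_force"])
print("G jig",injig(p-R[:,2]*GO))
E
```

```text
[0.4928 0.032  0.0611] [ 10.6742 -39.7421 -52.2048  42.2425 -12.1267  16.4796] pitch 52.93739495534079 yaw -9.725277777030247 [-0.0519  0.0637 -0.3468]
G jig [-0.0803 -0.0071  0.0803]
```

Emit:
servo_tool(moves=[[[0,0,0],[0,0,0],50],[[0,0,0],[0,0,0],50],[[0,0,0],[0,0,0],50],[[0,0,0],[0,0,0],50],[[0,0,0],[0,0,0],50],[[0,0,0],[0,0,0],50]], force=30)

```text
time: 7.4
ee_pos: [0.4938, 0.0317, 0.0621]
tcp_rot: [-180.0, 37.0, 170.3]
wrist_force: [-4.5, -1.7, 6.5]
opening: 0.0595
grasp_force: 37.2
```

```bash
cat >> h.py <<'E'
def fitlock(cams=("top","side")):
    for n in cams:
        pic,d,W=cloud(n); r=cut_out("lock_body",n)[:1]
        if not r: print(n,"none"); continue
        m=cv2.erode(r[0]["mask"].astype(np.uint8),np.ones((3,3)))>0
        J=((W-JO)@JR)[m&(d>0)]
        print(n,r[0]["score"],"pct",np.round(np.percentile(J,[2,50,98],axis=0),4).tolist())
        # dominant planes by local normals via RANSAC
        rng=np.random.default_rng(0); Q=J
        for _ in range(2):
            if len(Q)<60: break
            best=None
            for i in range(300):
                a=Q[rng.choice(len(Q),3,False)]; nn=np.cross(a[1]-a[0],a[2]-a[0]); l=np.linalg.norm(nn)
                if l<1e-6: continue
                nn/=l; k=abs((Q-a[0])@nn)<.002
                if best is None or k.sum()>best.sum(): best=k
            S=Q[best]; c0=S.mean(0); nn=np.linalg.svd(S-c0)[2][2]; nn*=np.sign(nn[2]+1e-9)
            print("  plane n",np.round(nn,3),"c",np.round(c0,4),best.sum(),"lean from vertical %.1f"%np.degrees(np.arccos(nn[2])))
            Q=Q[~best]
def st():
    p,R,o=cur(); print("t",o["time"],"tcp",np.round(p,4),"p %.1f yaw %.1f"%(np.degrees(np.arctan2(-R[2,2],np.hypot(R[0,2],R[1,2])*np.sign(R[0,2]))),np.degrees(np.arctan2(R[0,1]*-1,R[1,1]))),"F(jig)",np.round(JR.T@o["wrist_force"],1),"T",np.round(JR.T@o["torque"],2),"open",round(o["opening"],4),"grip",round(o["grasp_force"],1),"q",np.round(o["q"],1)); print("G jig",np.round(injig(p-R[:,2]*GO),4)); return p,R,o
E
python3 - <<'E'
from h import *
st(); fitlock(("top","side"))
E
```

```text
t 7.4 tcp [0.4938 0.0317 0.0621] p 53.0 yaw -9.7 F(jig) [-4.1 -2.5  6.5] T [-0.14  0.7  -0.15] open 0.0595 grip 37.2 q [ 10.6 -39.5 -52.   42.3 -12.1  16.5]
G jig [-0.0792 -0.0071  0.0812]
top 0.94 pct [[-0.0947, -0.0339, 0.096], [-0.0789, -0.0071, 0.0993], [-0.0639, 0.0192, 0.1024]]
  plane n [0.017 0.01  1.   ] c [-0.0792 -0.007   0.0994] 303 lean from vertical 1.1
  plane n [0.022 0.024 0.999] c [-0.0789 -0.006   0.0968] 29 lean from vertical 1.9
side 0.94 pct [[-0.0882, -0.0381, 0.0223], [-0.0627, -0.0139, 0.0882], [-0.06, 0.0156, 0.1013]]
  plane n [1.    0.004 0.006] c [-0.0612 -0.0112  0.0654] 367 lean from vertical 89.7
  plane n [-0.006  0.008  1.   ] c [-0.0765 -0.0091  0.0996] 241 lean from vertical 0.6
```

Emit:
servo_tool(moves=[[[0,0,0],[-0.0006,0.001,0.0005],50],[[0,0,0],[-0.0006,0.001,0.0005],50],[[0,0,0],[-0.0006,0.001,0.0005],50],[[0,0,0],[-0.0006,0.001,0.0005],50],[[0,0,0],[-0.0006,0.001,0.0005],50],[[0,0,0],[-0.0006,0.001,0.0005],50],[[0,0,0],[-0.0006,0.0005,0.0005],50],[[0,0,0],[0,0,0],50]])

```text
time: 8.4
ee_pos: [0.5004, 0.0365, 0.0621]
tcp_rot: [-179.9, 37.0, 170.3]
wrist_force: [-6.3, -4.8, 8.9]
opening: 0.0597
grasp_force: 37.7
```

```bash
python3 - <<'E'
from h import *
st(); fitlock(("side",))
E
```

```text
t 8.4 tcp [0.5004 0.0365 0.0621] p 53.0 yaw -9.8 F(jig) [-5.4 -5.8  8.9] T [-1.02  0.59 -0.65] open 0.0597 grip 37.7 q [ 11.3 -38.  -51.2  41.7 -12.6  17.1]
G jig [-0.0735 -0.0012  0.0812]
side 0.87 pct [[-0.0841, -0.0325, 0.0206], [-0.0582, -0.0083, 0.0888], [-0.0543, 0.0227, 0.1016]]
  plane n [1.    0.004 0.001] c [-0.0555 -0.0058  0.0651] 379 lean from vertical 89.9
  plane n [-0.005  0.018  1.   ] c [-0.0716 -0.0026  0.0998] 265 lean from vertical 1.1
```

```bash
cat >> h.py <<'E'
import json
PV=np.array([-.055,.022]); REL=np.array([-.018,.059])
def arc(th0,th1,p0,p1,n,y=0.,rel=REL,claw=50,lift=0.,start=None):
    # rows along the arc, starting at measured pose
    p,R,o=cur(); out=[]
    for i in range(1,n+1):
        th=np.radians(th0+(th1-th0)*i/n); pp=p0+(p1-p0)*i/n
        c,s=np.cos(th),np.sin(th)
        g=[PV[0]+c*rel[0]+s*rel[1], y, PV[1]-s*rel[0]+c*rel[1]+lift]
        t,R1=tcp_for(g,pp)
        rv=np.degrees(Ro.from_matrix(R.T@R1).as_rotvec()); sh=R.T@(t-p)
        out.append([[round(float(v),1) for v in rv],[round(float(v),4) for v in sh],claw])
        p,R=t,R1
    print(json.dumps(out))
E
python3 - <<'E'
from h import *
arc(0,20,53,65,12,y=-.0003)
E
```

```text
[[[-0.1, 1.0, 0.0], [-0.0015, 0.001, 0.0011], 50], [[-0.0, 1.0, -0.0], [-0.0013, -0.0, 0.0007], 50], [[-0.0, 1.0, -0.0], [-0.0012, -0.0, 0.0007], 50], [[-0.0, 1.0, 0.0], [-0.0012, 0.0, 0.0007], 50], [[0.0, 1.0, 0.0], [-0.0012, -0.0, 0.0007], 50], [[-0.0, 1.0, -0.0], [-0.0012, 0.0, 0.0007], 50], [[0.0, 1.0, 0.0], [-0.0012, 0.0, 0.0008], 50], [[0.0, 1.0, 0.0], [-0.0012, -0.0, 0.0008], 50], [[-0.0, 1.0, -0.0], [-0.0012, 0.0, 0.0008], 50], [[0.0, 1.0, -0.0], [-0.0012, -0.0, 0.0008], 50], [[0.0, 1.0, 0.0], [-0.0012, -0.0, 0.0008], 50], [[-0.0, 1.0, -0.0], [-0.0012, 0.0, 0.0008], 50]]
```

Emit:
servo_tool(moves=[[[0,1.0,0.0],[-0.0015,0.001,0.0011],50],[[0,1.0,0],[-0.0013,0,0.0007],50],[[0,1.0,0],[-0.0012,0,0.0007],50],[[0,1.0,0],[-0.0012,0,0.0007],50],[[0,1.0,0],[-0.0012,0,0.0007],50],[[0,1.0,0],[-0.0012,0,0.0007],50]])

```text
time: 9.1
ee_pos: [0.5087, 0.0362, 0.0619]
tcp_rot: [-179.9, 30.9, 170.3]
wrist_force: [-10.1, -2.5, 9.5]
opening: 0.0597
grasp_force: 34.8
```

```bash
python3 - <<'E'
from h import *
st(); fitlock(("side",))
E
```

```text
t 9.1 tcp [0.5087 0.0362 0.0619] p 59.1 yaw -9.8 F(jig) [-9.6 -4.2  9.5] T [-0.98  1.54 -0.66] open 0.0597 grip 34.8 q [  9.6 -30.5 -44.4  46.7  -9.9  16.7]
G jig [-0.0631 -0.0002  0.0825]
side 0.91 pct [[-0.0761, -0.0316, 0.0249], [-0.0526, -0.0074, 0.0984], [-0.0432, 0.0242, 0.1035]]
  plane n [0.122 0.019 0.992] c [-0.0571 -0.0018  0.1004] 304 lean from vertical 7.1
  plane n [-0.99   0.016  0.141] c [-0.0475 -0.0066  0.0651] 197 lean from vertical 81.9
```

```bash
python3 - <<'E'
from h import *
arc(10,34,59,75,12,y=0)
E
```

```text
[[[-0.1, 1.2, 0.0], [-0.0022, 0.0002, 0.0005], 50], [[-0.0, 1.3, -0.0], [-0.0014, 0.0, 0.0009], 50], [[-0.0, 1.3, -0.0], [-0.0014, -0.0, 0.0009], 50], [[0.0, 1.3, 0.0], [-0.0014, 0.0, 0.001], 50], [[-0.0, 1.3, -0.0], [-0.0013, -0.0, 0.001], 50], [[0.0, 1.3, 0.0], [-0.0013, 0.0, 0.001], 50], [[-0.0, 1.3, -0.0], [-0.0013, -0.0, 0.001], 50], [[-0.0, 1.3, 0.0], [-0.0013, 0.0, 0.0011], 50], [[0.0, 1.3, 0.0], [-0.0013, -0.0, 0.0011], 50], [[0.0, 1.3, 0.0], [-0.0013, 0.0, 0.0011], 50], [[-0.0, 1.3, -0.0], [-0.0013, -0.0, 0.0011], 50], [[0.0, 1.3, 0.0], [-0.0013, 0.0, 0.0011], 50]]
```

Emit:
servo_tool(moves=[[[0,1.2,0.0],[-0.0018,0.0002,0.0005],50],[[0,1.3,0],[-0.0014,0,0.0009],50],[[0,1.3,0],[-0.0014,0,0.0009],50],[[0,1.3,0],[-0.0014,0,0.001],50],[[0,1.3,0],[-0.0013,0,0.001],50],[[0,1.3,0],[-0.0013,0,0.001],50],[[0,1.3,0],[-0.0013,0,0.001],50],[[0,1.3,0],[-0.0013,0,0.0011],50]])

```text
time: 10.0
ee_pos: [0.5211, 0.0344, 0.0591]
tcp_rot: [-179.9, 20.5, 170.3]
wrist_force: [-7.4, 0.0, 3.3]
opening: 0.0598
grasp_force: 34.3
```

```bash
python3 - <<'E'
from h import *
st(); fitlock(("side","top"))
E
```

```text
t 10.0 tcp [0.5211 0.0344 0.0591] p 69.5 yaw -9.7 F(jig) [-7.3 -1.2  3.3] T [-0.42  1.6  -0.07] open 0.0598 grip 34.3 q [  7.  -18.5 -33.2  55.7  -5.8  15.7]
G jig [-0.0466  0.0002  0.0816]
side 0.73 pct [[-0.0756, -0.031, 0.0255], [-0.041, -0.0072, 0.0974], [-0.0264, 0.0248, 0.1052]]
  plane n [0.387 0.017 0.922] c [-0.0389 -0.0014  0.0989] 314 lean from vertical 22.8
  plane n [-0.011 -1.     0.024] c [-0.0619 -0.03    0.041 ] 86 lean from vertical 88.7
top 0.52 pct [[-0.0518, -0.0251, 0.0922], [-0.0399, 0.0009, 0.0981], [-0.0293, 0.0259, 0.1034]]
  plane n [0.386 0.005 0.922] c [-0.0403  0.0002  0.0982] 215 lean from vertical 22.7
```

```bash
python3 - <<'E'
from h import *
arc(22.7,48,69.5,87,12,y=0,rel=np.array([-.0155,.0583]))
E
```

```text
[[[-0.1, 1.5, 0.0], [-0.0011, -0.0002, 0.0007], 50], [[-0.0, 1.5, -0.0], [-0.0013, 0.0, 0.0011], 50], [[0.0, 1.5, 0.0], [-0.0013, -0.0, 0.0011], 50], [[-0.0, 1.5, 0.0], [-0.0013, 0.0, 0.0011], 50], [[0.0, 1.5, 0.0], [-0.0013, -0.0, 0.0012], 50], [[-0.0, 1.5, -0.0], [-0.0013, -0.0, 0.0012], 50], [[-0.0, 1.5, 0.0], [-0.0012, 0.0, 0.0012], 50], [[0.0, 1.5, 0.0], [-0.0012, -0.0, 0.0012], 50], [[-0.0, 1.5, -0.0], [-0.0012, -0.0, 0.0013], 50], [[-0.0, 1.5, 0.0], [-0.0012, 0.0, 0.0013], 50], [[-0.0, 1.5, -0.0], [-0.0012, -0.0, 0.0013], 50], [[0.0, 1.5, 0.0], [-0.0012, 0.0, 0.0013], 50]]
```

Emit:
servo_tool(moves=[[[0,1.5,0],[-0.0013,0,0.0009],50],[[0,1.5,0],[-0.0013,0,0.0011],50],[[0,1.5,0],[-0.0013,0,0.0011],50],[[0,1.5,0],[-0.0013,0,0.0011],50],[[0,1.5,0],[-0.0013,0,0.0012],50],[[0,1.5,0],[-0.0013,0,0.0012],50],[[0,1.5,0],[-0.0012,0,0.0012],50],[[0,1.5,0],[-0.0012,0,0.0012],50],[[0,1.5,0],[-0.0012,0,0.0013],50],[[0,1.5,0],[-0.0012,0,0.0013],50]])

```text
time: 11.2
ee_pos: [0.5355, 0.0321, 0.0505]
tcp_rot: [-179.9, 5.4, 170.3]
wrist_force: [-6.0, -0.4, 2.0]
opening: 0.0598
grasp_force: 34.0
```

```bash
python3 - <<'E'
from h import *
st(); fitlock(("side","top"))
E
```

```text
t 11.2 tcp [0.5355 0.0321 0.0505] p 84.6 yaw -9.7 F(jig) [-5.8 -1.4  2. ] T [-0.3   1.48  0.01] open 0.0598 grip 34.0 q [  4.2  -1.7 -17.   69.5  -1.4  13.8]
G jig [-0.0259  0.0004  0.0744]
side 0.92 pct [[-0.075, -0.0306, 0.0318], [-0.0127, -0.0022, 0.0855], [-0.0036, 0.0231, 0.0968]]
  plane n [0.697 0.011 0.717] c [-0.0118  0.0004  0.087 ] 233 lean from vertical 44.2
top none
```

```bash
python3 - <<'E'
from h import *
arc(44.2,68.2,84.6,100.2,12,y=0,rel=np.array([-.0157,.0579]))
E
```

```text
[[[-0.1, 1.4, 0.0], [-0.0011, -0.0004, 0.0009], 50], [[-0.0, 1.3, 0.0], [-0.0011, -0.0, 0.0012], 50], [[0.0, 1.3, -0.0], [-0.0011, 0.0, 0.0012], 50], [[-0.0, 1.3, 0.0], [-0.0011, -0.0, 0.0013], 50], [[-0.0, 1.3, -0.0], [-0.0011, 0.0, 0.0013], 50], [[0.0, 1.3, 0.0], [-0.0011, -0.0, 0.0013], 50], [[0.0, 1.3, -0.0], [-0.0011, 0.0, 0.0013], 50], [[-0.0, 1.3, 0.0], [-0.0011, 0.0, 0.0013], 50], [[-0.0, 1.3, -0.0], [-0.001, -0.0, 0.0014], 50], [[-0.0, 1.3, -0.0], [-0.001, 0.0, 0.0014], 50], [[-0.0, 1.3, 0.0], [-0.001, 0.0, 0.0014], 50], [[0.0, 1.3, -0.0], [-0.001, -0.0, 0.0014], 50]]
```

Emit:
servo_tool(moves=[[[0,1.4,0],[-0.0011,0,0.0011],50],[[0,1.3,0],[-0.0011,0,0.0012],50],[[0,1.3,0],[-0.0011,0,0.0012],50],[[0,1.3,0],[-0.0011,0,0.0013],50],[[0,1.3,0],[-0.0011,0,0.0013],50],[[0,1.3,0],[-0.0011,0,0.0013],50],[[0,1.3,0],[-0.0011,0,0.0013],50],[[0,1.3,0],[-0.0011,0,0.0013],50],[[0,1.3,0],[-0.001,0,0.0014],50],[[0,1.3,0],[-0.001,0,0.0014],50],[[0,1.3,0],[-0.001,0,0.0014],50],[[0,1.3,0],[-0.001,0,0.0014],50]])

```text
time: 12.6
ee_pos: [0.5481, 0.0301, 0.0353]
tcp_rot: [-179.9, -10.2, 170.3]
wrist_force: [-5.0, -0.1, -0.6]
opening: 0.0596
grasp_force: 35.1
```

```bash
python3 - <<'E'
from h import *
st(); fitlock(("side","top"))
E
```

```text
t 12.6 tcp [0.5481 0.0301 0.0353] p 100.2 yaw -9.7 F(jig) [-4.9 -1.  -0.6] T [-0.24  1.12  0.1 ] open 0.0596 grip 35.1 q [ 2.1 15.8 -0.  84.2  2.  11.6]
G jig [-0.0067  0.0005  0.0589]
side 0.62 pct [[-0.0735, -0.0308, 0.0322], [-0.0494, -0.0113, 0.0573], [0.0142, 0.024, 0.0672]]
  plane n [-0.411  0.004  0.912] c [-0.0545 -0.0036  0.0577] 341 lean from vertical 24.2
  plane n [ 0.015 -1.     0.022] c [-0.0453 -0.0295  0.046 ] 124 lean from vertical 88.8
top 0.46 pct [[0.0555, -0.0611, 0.0062], [0.0926, -0.0577, 0.0093], [0.118, -0.0513, 0.0457]]
  plane n [0.044 0.107 0.993] c [ 0.0962 -0.0565  0.009 ] 47 lean from vertical 6.6
```

```bash
python3 - <<'E'
from h import *
arc(65.8,88,100.2,105,12,y=0,rel=np.array([-.0139,.0592]))
E
```

```text
[[[-0.1, 0.5, 0.0], [-0.001, -0.0005, 0.0011], 50], [[0.0, 0.4, 0.0], [-0.0012, -0.0, 0.0014], 50], [[-0.0, 0.4, -0.0], [-0.0012, 0.0, 0.0014], 50], [[-0.0, 0.4, 0.0], [-0.0012, -0.0, 0.0015], 50], [[0.0, 0.4, -0.0], [-0.0011, 0.0, 0.0015], 50], [[0.0, 0.4, -0.0], [-0.0011, -0.0, 0.0015], 50], [[-0.0, 0.4, 0.0], [-0.001, -0.0, 0.0015], 50], [[0.0, 0.4, -0.0], [-0.001, 0.0, 0.0016], 50], [[-0.0, 0.4, 0.0], [-0.001, -0.0, 0.0016], 50], [[-0.0, 0.4, -0.0], [-0.0009, 0.0, 0.0016], 50], [[0.0, 0.4, 0.0], [-0.0009, 0.0, 0.0017], 50], [[-0.0, 0.4, -0.0], [-0.0008, -0.0, 0.0017], 50]]
```

Emit:
servo_tool(moves=[[[0,0.5,0],[-0.001,0,0.0011],50],[[0,0.4,0],[-0.0012,0,0.0014],50],[[0,0.4,0],[-0.0012,0,0.0014],50],[[0,0.4,0],[-0.0012,0,0.0015],50],[[0,0.4,0],[-0.0011,0,0.0015],50],[[0,0.4,0],[-0.0011,0,0.0015],50],[[0,0.4,0],[-0.001,0,0.0015],50]])

```text
time: 13.5
ee_pos: [0.5546, 0.0291, 0.0245]
tcp_rot: [-180.0, -12.9, 170.3]
wrist_force: [-1.2, -1.1, 0.9]
opening: 0.0595
grasp_force: 35.7
```

```bash
python3 - <<'E'
from h import *
st(); fitlock(("side",))
E
```

```text
t 13.5 tcp [0.5546 0.0291 0.0245] p 102.9 yaw -9.7 F(jig) [-1.  -1.3  0.9] T [-0.33  0.5   0.15] open 0.0595 grip 35.7 q [ 1.7 19.7  3.2 86.2  2.5 11.2]
G jig [0.001  0.0006 0.0479]
side none
```

Emit:
servo_tool(moves=[[[0,0.4,0],[-0.001,0,0.0014],50],[[0,0.4,0],[-0.001,0,0.0014],50],[[0,0.4,0],[-0.0009,0,0.0014],50],[[0,0.4,0],[-0.0009,0,0.0014],50],[[0,0,0],[0,0,0],50]])

```text
time: 14.1
ee_pos: [0.5568, 0.0287, 0.0177]
tcp_rot: [-180.0, -14.5, 170.3]
wrist_force: [2.2, -1.4, 3.7]
opening: 0.0599
grasp_force: 36.1
```

```bash
python3 - <<'E'
from h import *
st(); fitlock(("side",))
pic,d=camera("side"); cv2.imwrite("pics/s2.png",cv2.resize(pic[110:270,200:420,::-1],None,fx=3,fy=3))
E
```

```text
t 14.1 tcp [0.5568 0.0287 0.0177] p 104.5 yaw -9.7 F(jig) [ 2.5 -1.   3.7] T [-0.32 -0.27  0.1 ] open 0.0599 grip 36.1 q [ 1.5 21.8  4.9 87.3  2.8 10.9]
G jig [0.0039 0.0005 0.0409]
side 0.85 pct [[-0.0645, -0.0306, 0.0303], [-0.0389, -0.0129, 0.0558], [0.0214, 0.0243, 0.0597]]
  plane n [-0.087 -0.002  0.996] c [-0.04   -0.0038  0.0564] 498 lean from vertical 5.0
  plane n [ 0.019 -1.     0.01 ] c [-0.0364 -0.0294  0.0422] 160 lean from vertical 89.4
```

View pics/s2.png

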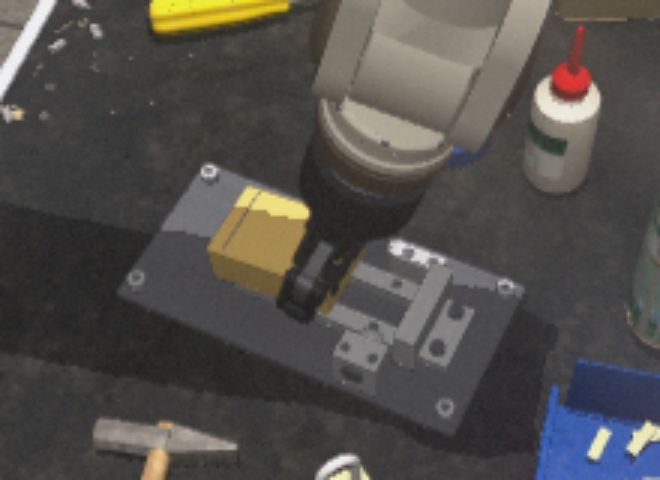

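The lock (centre about px 265,245 in the crop) is gripped, sits on the rails with about 5° of lean left, and clears the plunger and fence. I'll lower it the last bit.

Emit:
servo_tool(moves=[[[0,0,0],[-0.0002,0,0.001],50],[[0,0,0],[-0.0002,0,0.001],50],[[0,0,0],[-0.0002,0,0.001],50],[[0,0,0],[-0.0002,0,0.001],50],[[0,0,0],[0,0,0],50]])

```text
time: 14.75
ee_pos: [0.5572, 0.0288, 0.0146]
tcp_rot: [-180.0, -14.4, 170.3]
wrist_force: [6.7, -2.4, 3.9]
opening: 0.0598
grasp_force: 36.4
```

```bash
python3 - <<'E'
from h import *
st(); fitlock(("side",))
E
```

```text
t 14.75 tcp [0.5572 0.0288 0.0146] p 104.4 yaw -9.7 F(jig) [ 7.  -1.2  3.9] T [-0.29 -0.84  0.16] open 0.0598 grip 36.4 q [ 1.5 21.8  4.6 86.9  2.8 10.9]
G jig [0.0042 0.0007 0.0378]
side 0.62 pct [[-0.065, -0.0305, 0.0328], [-0.0389, -0.0112, 0.0553], [0.0199, 0.0242, 0.0585]]
  plane n [-0.045  0.001  0.999] c [-0.0397 -0.0036  0.0559] 515 lean from vertical 2.6
  plane n [ 0.011 -1.     0.006] c [-0.036  -0.0294  0.043 ] 146 lean from vertical 89.6
```

Emit:
servo_tool(moves=[[[0,0.8,0],[-0.0002,0,0.0008],50],[[0,0.8,0],[-0.0002,0,0.0008],50],[[0,0.8,0],[-0.0002,0,0.0008],50],[[0,0,0],[0,0,0],50]])

```text
time: 15.25
ee_pos: [0.5564, 0.029, 0.0125]
tcp_rot: [-180.0, -16.9, 170.3]
wrist_force: [0.3, -0.7, 11.9]
opening: 0.0598
grasp_force: 37.0
```

```bash
python3 - <<'E'
from h import *
st(); fitlock(("side",))
E
```

```text
t 15.25 tcp [0.5564 0.029  0.0125] p 106.9 yaw -9.7 F(jig) [ 0.4 -0.7 11.9] T [-0.24 -0.06  0.13] open 0.0598 grip 37.0 q [ 1.3 24.4  7.2 89.4  3.2 10.6]
G jig [0.0044 0.0007 0.0355]
side 0.89 pct [[-0.0617, -0.0304, 0.0309], [-0.0369, -0.0109, 0.055], [-0.0104, 0.0249, 0.058]]
  plane n [-0.001 -0.002  1.   ] c [-0.0363 -0.0035  0.0553] 509 lean from vertical 0.1
  plane n [-0.005  1.     0.013] c [-0.0364 -0.0294  0.0412] 142 lean from vertical 89.3
```

Emit:
servo_tool(moves=[[[0,0,0],[0,0,0],65],[[0,0,0],[0,0,0],74],[[0,0,0],[0,0,0],85],[[0,0,0],[0,0,0],95],[[0,0,0],[0,0,0],95],[[0,0,0],[0.0039,0,-0.0128],95],[[0,0,0],[0.0039,0,-0.0128],95],[[0,0,0],[0.0039,0,-0.0128],95],[[0,0,0],[0.0039,0,-0.0128],95],[[0,0,0],[0.0039,0,-0.0128],95],[[0,0,0],[0.0039,0,-0.0128],95],[[0,0,0],[0.0039,0,-0.0128],95]])

```text
time: 16.55
ee_pos: [0.5561, 0.0289, 0.1064]
tcp_rot: [-180.0, -16.9, 170.3]
wrist_force: [0.0, -0.1, 1.2]
opening: 0.0812
grasp_force: 0.0
```

```bash
python3 - <<'E'
from h import *
p,R,o=st(); fitlock(("side",))
# approach: closed fingers behind the foot, tool vertical, grasp offset 0 -> tcp directly
t=JO+JR@np.array([-.105,.0006,.10]); print(t); print(json.dumps(rows(p,R,t,tool_R(90),8,0)))
E
```

```text
t 16.55 tcp [0.5561 0.0289 0.1064] p 106.9 yaw -9.7 F(jig) [ 0.1 -0.1  1.2] T [ 0.02 -0.21 -0.04] open 0.0812 grip 0.0 q [ 1.4 22.4 15.  99.2  3.2 10.6]
G jig [0.0041 0.0006 0.1293]
side 0.64 pct [[-0.0623, -0.0304, 0.0314], [-0.0106, -0.0167, 0.0545], [0.0225, 0.024, 0.0575]]
  plane n [ 0.002 -0.003  1.   ] c [-0.0189 -0.0068  0.0553] 606 lean from vertical 0.2
  plane n [-0.004  1.     0.001] c [-0.0198 -0.0293  0.0417] 239 lean from vertical 90.0
[0.45541822 0.04617303 0.1       ]
[[[-0.01, -2.11, 0.0], [0.012, 0.0, 0.0045], 0], [[-0.01, -2.11, 0.0], [0.0121, 0.0, 0.004], 0], [[-0.01, -2.11, 0.0], [0.0123, 0.0, 0.0036], 0], [[-0.01, -2.11, 0.0], [0.0124, 0.0, 0.0031], 0], [[-0.01, -2.11, 0.0], [0.0125, 0.0, 0.0027], 0], [[-0.01, -2.11, 0.0], [0.0126, 0.0, 0.0022], 0], [[-0.01, -2.11, 0.0], [0.0127, 0.0, 0.0017], 0], [[-0.01, -2.11, 0.0], [0.0127, -0.0, 0.0013], 0]]
```

Emit:
servo_tool(moves=[[[0,-2.11,0],[0.012,0,0.0045],0],[[0,-2.11,0],[0.0121,0,0.004],0],[[0,-2.11,0],[0.0123,0,0.0036],0],[[0,-2.11,0],[0.0124,0,0.0031],0],[[0,-2.11,0],[0.0125,0,0.0027],0],[[0,-2.11,0],[0.0126,0,0.0022],0],[[0,-2.11,0],[0.0127,0,0.0017],0],[[0,-2.11,0],[0.0127,0,0.0013],0],[[0,0,0],[0,0,0.0177],0],[[0,0,0],[0,0,0.0177],0],[[0,0,0],[0,0,0.0177],0],[[0,0,0],[0,0,0.0177],0]])

```text
time: 17.85
ee_pos: [0.455, 0.0461, 0.027]
tcp_rot: [-179.9, -0.1, 170.3]
wrist_force: [0.7, 0.5, -0.1]
opening: -0.0003
grasp_force: 0.0
```

```bash
python3 - <<'E'
from h import *
p,R,o=st(); print("tcp jig",injig(p)); fitlock(("side","top"))
E
```

```text
t 17.85 tcp [0.455  0.0461 0.027 ] p 90.1 yaw -9.7 F(jig) [ 0.6  0.6 -0.1] T [0.   0.04 0.02] open -0.0003 grip 0.0 q [  5.8  -6.5 -24.   72.6  -0.   15.5]
G jig [-0.1054  0.0004  0.051 ]
tcp jig [-0.10542     0.00042585  0.02699295]
side 0.61 pct [[-0.0616, -0.0303, 0.0322], [-0.0172, -0.0095, 0.0548], [0.0222, 0.0246, 0.0577]]
  plane n [0.    0.004 1.   ] c [-0.0192 -0.0023  0.0552] 858 lean from vertical 0.2
  plane n [-0.001  1.     0.   ] c [-0.0205 -0.0293  0.0419] 240 lean from vertical 90.0
top 0.57 pct [[-0.0549, -0.026, 0.0521], [-0.0194, 0.0007, 0.0551], [0.0153, 0.0277, 0.0582]]
  plane n [-0.004 -0.003  1.   ] c [-0.0189  0.0008  0.055 ] 623 lean from vertical 0.3
  plane n [-0.002 -0.001  1.   ] c [-0.0249 -0.0017  0.0577] 84 lean from vertical 0.1
```

Emit:
servo_tool(moves=[[[0,0,0],[-0.004,0,-0.002],0],[[0,0,0],[-0.004,0,0],0],[[0,0,0],[-0.004,0,0],0],[[0,0,0],[-0.004,0,0],0],[[0,0,0],[-0.004,0,0],0],[[0,0,0],[-0.004,0,0],0],[[0,0,0],[-0.002,0,0],0],[[0,0,0],[-0.002,0,0],0],[[0,0,0],[-0.002,0,0],0],[[0,0,0],[-0.002,0,0],0],[[0,0,0],[-0.002,0,0],0],[[0,0,0],[-0.002,0,0],0]])

```text
time: 19.25
ee_pos: [0.4897, 0.0401, 0.0298]
tcp_rot: [-180.0, -0.2, 170.3]
wrist_force: [-7.6, 1.5, 5.1]
opening: 0.0001
grasp_force: 3.7
```

```bash
python3 - <<'E'
from h import *
p,R,o=st(); print("tcp jig",injig(p)); fitlock(("side",))
E
```

```text
t 19.25 tcp [0.4897 0.0401 0.0298] p 90.2 yaw -9.7 F(jig) [-7.7  0.2  5.1] T [0.01 1.35 0.01] open 0.0001 grip 3.7 q [  4.7  -1.8 -19.2  72.8  -0.   14.4]
G jig [-0.0701  0.0005  0.0538]
tcp jig [-0.0701516   0.00047674  0.02984452]
side 0.71 pct [[-0.0527, -0.0303, 0.0341], [-0.0081, -0.0083, 0.0549], [0.0326, 0.0247, 0.0578]]
  plane n [ 0.002 -0.011  1.   ] c [-0.0107 -0.0028  0.0552] 859 lean from vertical 0.6
  plane n [ 0.003 -1.     0.012] c [-0.0108 -0.0293  0.0428] 206 lean from vertical 89.3
```

Emit:
servo_tool(moves=[[[0,0,0],[-0.002,0,0],0],[[0,0,0],[-0.002,0,0],0],[[0,0,0],[-0.002,0,0],0],[[0,0,0],[-0.002,0,0],0],[[0,0,0],[-0.002,0,0],0],[[0,0,0],[-0.002,0,0],0]])

```text
time: 19.95
ee_pos: [0.5016, 0.0381, 0.0298]
tcp_rot: [-180.0, -0.2, 170.3]
wrist_force: [-6.7, 1.3, 4.8]
opening: -0.0
grasp_force: 3.6
```

```bash
python3 - <<'E'
from h import *
p,R,o=st(); print("tcp jig",injig(p)); fitlock(("side",))
E
```

```text
t 19.95 tcp [0.5016 0.0381 0.0298] p 90.2 yaw -9.7 F(jig) [-6.8  0.1  4.8] T [-0.01  1.29  0.03] open -0.0 grip 3.6 q [  4.3  -0.2 -17.6  72.8  -0.   14. ]
G jig [-0.058   0.0005  0.0538]
tcp jig [-0.05811268  0.00048826  0.02982401]
side 0.92 pct [[-0.0393, -0.0305, 0.0317], [0.0044, -0.0095, 0.0548], [0.0444, 0.0245, 0.0578]]
  plane n [0.002 0.004 1.   ] c [ 0.0019 -0.0031  0.0552] 849 lean from vertical 0.2
  plane n [-0.004  1.     0.011] c [ 0.0022 -0.0294  0.0416] 239 lean from vertical 89.3
```

Sliding smoothly with about 7 N of drag. I'll continue in between the fence and the plunger.

Emit:
servo_tool(moves=[[[0,0,0],[-0.002,0,0],0],[[0,0,0],[-0.002,0,0],0],[[0,0,0],[-0.002,0,0],0],[[0,0,0],[-0.002,0,0],0],[[0,0,0],[-0.002,0,0],0],[[0,0,0],[-0.002,0,0],0],[[0,0,0],[-0.002,0,0],0],[[0,0,0],[-0.002,0,0],0]])

```text
time: 20.85
ee_pos: [0.5168, 0.0355, 0.0298]
tcp_rot: [-180.0, -0.3, 170.3]
wrist_force: [-10.7, 2.1, 7.0]
opening: 0.0002
grasp_force: 5.3
```

```bash
python3 - <<'E'
from h import *
p,R,o=st(); print("tcp jig",injig(p)); fitlock(("side",))
E
```

```text
t 20.85 tcp [0.5168 0.0355 0.0298] p 90.3 yaw -9.7 F(jig) [-10.9   0.3   7. ] T [ 0.01  1.94 -0.  ] open 0.0002 grip 5.3 q [  3.9   1.9 -15.5  72.8   0.   13.6]
G jig [-0.0426  0.0005  0.0538]
tcp jig [-0.04269525  0.00052004  0.0298182 ]
side 0.82 pct [[-0.0243, -0.0304, 0.0316], [0.0206, -0.009, 0.0549], [0.0599, 0.0248, 0.0578]]
  plane n [ 0.003 -0.008  1.   ] c [ 0.0179 -0.0029  0.0554] 899 lean from vertical 0.5
  plane n [ 0.005 -1.     0.014] c [ 0.0188 -0.0293  0.0416] 238 lean from vertical 89.2
```

Emit:
servo_tool(moves=[[[0,0,0],[-0.001,0,0],0],[[0,0,0],[-0.001,0,0],0],[[0,0,0],[-0.001,0,0],0],[[0,0,0],[-0.001,0,0],0],[[0,0,0],[-0.001,0,0],0]])

```text
time: 21.45
ee_pos: [0.5217, 0.0347, 0.0298]
tcp_rot: [-180.0, -0.2, 170.3]
wrist_force: [-9.9, 1.6, 8.0]
opening: 0.0001
grasp_force: 5.2
```

Emit:
servo_tool(moves=[[[0,0,0],[-0.0005,0,0],0],[[0,0,0],[-0.0005,0,0],0]])

```text
time: 21.65
ee_pos: [0.5227, 0.0345, 0.0298]
tcp_rot: [-180.0, -0.3, 170.3]
wrist_force: [-10.6, 1.6, 6.0]
opening: 0.0005
grasp_force: 5.1
```

```bash
python3 - <<'E'
from h import *
p,R,o=st(); print("tcp jig",injig(p)); fitlock(("side",))
E
```

```text
t 21.65 tcp [0.5227 0.0345 0.0298] p 90.3 yaw -9.7 F(jig) [-10.7  -0.2   6. ] T [0.01 1.82 0.  ] open 0.0005 grip 5.1 q [  3.8   2.7 -14.7  72.9   0.   13.5]
G jig [-0.0366  0.0005  0.0538]
tcp jig [-0.0367296   0.00052509  0.0297752 ]
side 0.86 pct [[-0.0189, -0.0304, 0.0345], [0.0244, -0.0081, 0.0549], [0.0659, 0.0246, 0.0576]]
  plane n [-0.006 -0.001  1.   ] c [ 0.0233 -0.0026  0.0552] 884 lean from vertical 0.3
  plane n [-0.001 -1.     0.015] c [ 0.0207 -0.0293  0.043 ] 203 lean from vertical 89.1
```

Drag is about 10.5 N and roughly 2 mm is left. I'll go on in small steps.

Emit:
servo_tool(moves=[[[0,0,0],[-0.0005,0,0],0],[[0,0,0],[-0.0005,0,0],0],[[0,0,0],[0,0,0],0]])

```text
time: 22.05
ee_pos: [0.5238, 0.0344, 0.0298]
tcp_rot: [-180.0, -0.2, 170.3]
wrist_force: [-9.6, 2.4, 6.6]
opening: -0.0001
grasp_force: 4.8
```

Emit:
servo_tool(moves=[[[0,0,0],[-0.0005,0,0],0],[[0,0,0],[0,0,0],0]])

```text
time: 22.25
ee_pos: [0.5242, 0.0342, 0.0298]
tcp_rot: [-180.0, -0.2, 170.3]
wrist_force: [-8.9, 2.1, 6.3]
opening: 0.0001
grasp_force: 4.8
```

Emit:
servo_tool(moves=[[[0,0,0],[-0.0005,0,0],0],[[0,0,0],[0,0,0],0]])

```text
time: 22.45
ee_pos: [0.5248, 0.0342, 0.0298]
tcp_rot: [-180.0, -0.2, 170.3]
wrist_force: [-10.0, 1.6, 6.4]
opening: 0.0
grasp_force: 4.8
```

Emit:
servo_tool(moves=[[[0,0,0],[-0.0005,0,0],0],[[0,0,0],[0,0,0],0]])

```text
time: 22.65
ee_pos: [0.5252, 0.0341, 0.0298]
tcp_rot: [-180.0, -0.2, 170.3]
wrist_force: [-8.5, 1.5, 6.4]
opening: -0.0001
grasp_force: 4.8
```

Emit:
servo_tool(moves=[[[0,0,0],[-0.0005,0,0],0],[[0,0,0],[0,0,0],0]])

```text
time: 22.85
ee_pos: [0.5258, 0.034, 0.0298]
tcp_rot: [-180.0, -0.2, 170.3]
wrist_force: [-8.9, 2.1, 6.8]
opening: -0.0001
grasp_force: 4.8
```

```bash
python3 - <<'E'
from h import *
p,R,o=st(); print("tcp jig",injig(p)); fitlock(("side",))
E
```

```text
t 22.85 tcp [0.5258 0.034  0.0298] p 90.2 yaw -9.7 F(jig) [-9.1  0.5  6.8] T [-0.03  1.7  -0.01] open -0.0001 grip 4.8 q [  3.7   3.1 -14.3  72.9   0.   13.4]
G jig [-0.0335  0.0006  0.0538]
tcp jig [-0.03362137  0.00053492  0.02976898]
side 0.77 pct [[-0.0169, -0.0302, 0.0303], [0.0267, -0.0093, 0.0549], [0.0687, 0.0259, 0.0579]]
  plane n [ 0.006 -0.001  1.   ] c [ 0.0252 -0.0026  0.0552] 909 lean from vertical 0.4
  plane n [-0.    -1.     0.006] c [ 0.0233 -0.0292  0.0413] 254 lean from vertical 89.6
```

Emit:
servo_tool(moves=[[[0,0,0],[-0.0005,0,0],0],[[0,0,0],[0,0,0],0]])

```text
time: 23.15
ee_pos: [0.5263, 0.0339, 0.0298]
tcp_rot: [-180.0, -0.2, 170.3]
wrist_force: [-8.8, 1.8, 6.3]
opening: 0.0002
grasp_force: 4.8
```

Emit:
servo_tool(moves=[[[0,0,0],[-0.0005,0,0],0],[[0,0,0],[0,0,0],0]])

```text
time: 23.35
ee_pos: [0.5268, 0.0339, 0.0298]
tcp_rot: [-180.0, -0.2, 170.3]
wrist_force: [-8.9, 1.3, 6.3]
opening: -0.0001
grasp_force: 4.8
```

Emit:
servo_tool(moves=[[[0,0,0],[-0.0005,0,0],0],[[0,0,0],[0,0,0],0]])

```text
time: 23.55
ee_pos: [0.5272, 0.0338, 0.0298]
tcp_rot: [-180.0, -0.2, 170.3]
wrist_force: [-8.6, 1.9, 6.3]
opening: 0.0001
grasp_force: 4.8
```

Emit:
servo_tool(moves=[[[0,0,0],[-0.0005,0,0],0],[[0,0,0],[0,0,0],0]])

```text
time: 23.75
ee_pos: [0.5277, 0.0337, 0.0298]
tcp_rot: [-180.0, -0.2, 170.3]
wrist_force: [-9.5, 2.0, 6.0]
opening: -0.0001
grasp_force: 4.8
```

Emit:
servo_tool(moves=[[[0,0,0],[-0.0005,0,0],0],[[0,0,0],[0,0,0],0]])

```text
time: 23.95
ee_pos: [0.5282, 0.0336, 0.0298]
tcp_rot: [-180.0, -0.2, 170.3]
wrist_force: [-9.8, 2.3, 6.2]
opening: -0.0
grasp_force: 4.9
```

Emit:
servo_tool(moves=[[[0,0,0],[-0.0005,0,0],0],[[0,0,0],[0,0,0],0]])

```text
time: 24.15
ee_pos: [0.5282, 0.0336, 0.0298]
tcp_rot: [-180.0, -0.3, 170.3]
wrist_force: [-12.7, 2.6, 8.4]
opening: 0.0
grasp_force: 6.4
```

The lock has reached the end stop. Now I'll press it to about 10–15 N above the drag.

Emit:
servo_tool(moves=[[[0,0,0],[-0.0005,0,0],0],[[0,0,0],[0,0,0],0]])

```text
time: 24.35
ee_pos: [0.5282, 0.0336, 0.0298]
tcp_rot: [-180.0, -0.4, 170.3]
wrist_force: [-14.8, 2.7, 10.4]
opening: -0.0002
grasp_force: 7.9
```

Emit:
servo_tool(moves=[[[0,0,0],[-0.0005,0,0],0],[[0,0,0],[0,0,0],0]])

```text
time: 24.55
ee_pos: [0.5282, 0.0336, 0.0298]
tcp_rot: [-180.0, -0.4, 170.3]
wrist_force: [-18.7, 3.8, 11.9]
opening: -0.0004
grasp_force: 9.3
```

Emit:
servo_tool(moves=[[[0,0,0],[-0.0005,0,0],0],[[0,0,0],[-0.0003,0,0],0],[[0,0,0],[0,0,0],0],[[0,0,0],[0,0,0],0],[[0,0,0],[0,0,0],0],[[0,0,0],[0,0,0],0]])

```text
time: 25.15
ee_pos: [0.5282, 0.0336, 0.0298]
tcp_rot: [-180.0, -0.5, 170.3]
wrist_force: [-23.0, 4.7, 15.2]
opening: 0.0005
grasp_force: 11.6
```

```bash
python3 - <<'E'
from h import *
p,R,o=st(); print("tcp jig",injig(p)); fitlock(("side","top"))
E
```

```text
t 25.15 tcp [0.5282 0.0336 0.0298] p 90.5 yaw -9.7 F(jig) [-23.4   0.7  15.2] T [ 0.03  4.21 -0.01] open 0.0005 grip 11.6 q [  3.6   3.7 -13.7  73.2   0.1  13.3]
G jig [-0.0309  0.0006  0.0538]
tcp jig [-0.03115671  0.00055905  0.02979832]
side 0.61 pct [[-0.0128, -0.0303, 0.0337], [0.0285, -0.0079, 0.055], [0.0696, 0.0249, 0.0578]]
  plane n [-0.001 -0.006  1.   ] c [ 0.0288 -0.0024  0.0554] 889 lean from vertical 0.4
  plane n [0.001 1.    0.013] c [ 0.0244 -0.0294  0.0434] 209 lean from vertical 89.3
top none
```

Emit:
servo_tool(moves=[[[0,0,0],[0.001,0,0],0],[[0,0,0],[0.002,0,0],0],[[0,0,0],[0.004,0,0],0],[[0,0,0],[0.008,0,0],0],[[0,0,0],[0.012,0,0],0],[[0,0,0],[0.012,0,-0.005],0],[[0,0,0],[0.01,0,-0.02],0],[[0,0,0],[0,0,-0.03],0],[[0,0,0],[0,0,-0.03],0],[[0,0,0],[0,0,-0.03],0],[[0,0,0],[0,0,0],0]])

```text
time: 26.45
ee_pos: [0.4848, 0.0415, 0.1492]
tcp_rot: [180.0, 0.3, 170.3]
wrist_force: [-0.0, 0.2, -0.5]
opening: 0.0003
grasp_force: 0.0
```

```bash
python3 - <<'E'
from h import *
p,R,o=st(); fitlock(("side","top"))
r=cut_out("end_stop","side")[:1]; pic,d,W=cloud("side")
cv2.imwrite("pics/s3.png",cv2.resize(pic[110:270,200:420,::-1],None,fx=3,fy=3))
E
```

```text
t 26.45 tcp [0.4848 0.0415 0.1492] p 89.7 yaw -9.7 F(jig) [-0.   0.2 -0.5] T [-0.    0.01 -0.01] open 0.0003 grip 0.0 q [ 4.9 -4.9 -8.9 85.7 -0.  14.6]
G jig [-0.0754  0.001   0.1731]
side 0.8 pct [[-0.0124, -0.0304, 0.0343], [0.0277, -0.0086, 0.0551], [0.0685, 0.0238, 0.058]]
  plane n [-0.005 -0.008  1.   ] c [ 0.0288 -0.0035  0.0553] 852 lean from vertical 0.6
  plane n [-0.001  1.     0.   ] c [ 0.0216 -0.0293  0.0426] 178 lean from vertical 90.0
top 0.93 pct [[-0.0101, -0.0245, 0.0522], [0.0325, -0.0039, 0.0551], [0.0627, 0.0249, 0.058]]
  plane n [ 0.004 -0.006  1.   ] c [ 0.0314 -0.002   0.055 ] 511 lean from vertical 0.4
  plane n [ 0.003 -0.007  1.   ] c [ 0.0322 -0.0028  0.0576] 58 lean from vertical 0.4
```

View pics/s3.png

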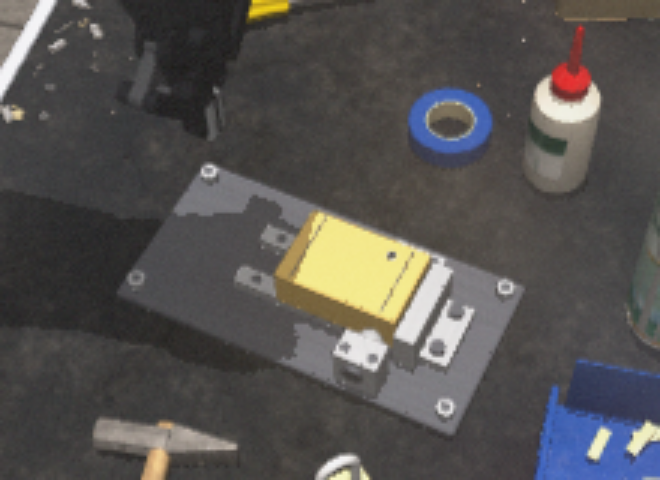

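The lock lies flat with its pin hole up (px 391,256), hard against the end stop (px 425,310) between the fence and the plunger. The tools are undisturbed.

```bash
python3 -c "
from workcell import job_done
print(job_done())"
```

```text
the job is handed in; nothing more can be done
None
```

I tipped the padlock body over the rail ends, eased it down flat with its pin hole up, slid it home and pressed it against the end stop (about 23 N at the wrist, roughly 14 N above the drag), then left it there with the tools untouched; the job is handed in, but it returned no verdict.

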